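Fold back a bifold dust cover and stand a taper-shank reference ball in its socket

ROBOT

A 6-joint arm with a two-finger parallel gripper is mounted at the origin on a cart in front of the work surface, level with it; the furniture and walls round the work are solid. World frame = base frame: x ahead of the robot, y to its left, z up, the work surface at z = 0. Lengths are in m, angles in rad, forces in N, time in s.
With the tool pointing down it reaches from about 0.375 to 0.9 m from the base axis. Payload 3.1 kg.
Tool frame: the origin (TCP) lies on the centre line of the jaws, within the pads' length; the fingertips stand robot.finger_overhang ahead of it and the grasp point (between the pads) lies 2 mm behind it (robot.finger_overhang is the distance from the TCP to the fingertips, in m); z points along the fingers, y is the direction in which the jaws open and shut (so a half turn about z gives the same grasp; the last joint's range is limited). The gripper opens to 87 mm and grips with 3 to 60 N. Pads are 19 mm wide; open, the fingers measure 117 mm over their backs; the gripper's body (75 mm by 190 mm) begins 51 mm behind the grasp point.
Start: joints at [-1.383, 0.527, 1.433, -0, 1.181, -0.178], TCP at [0.224, -0.583, 0.24] pointing down, gripper open.
Joint ranges: [-3.08, 3.08], [-0.75, 2.2], [0.22, 2.44], [-1.43, 4.57], [0, 2.65], [-2.85, 2.85]. Speed limits (rad/s): [2.79, 2.79, 3.14, 3.14, 3.14, 3.14].

INTERFACE

Orientations are given as a unit quaternion [x, y, z, w].
In Python, from rig import robot gives the robot as it stands. The module is installed in compiled form; this text tells all that it offers.
- The arm moves only by the tool step_arm, never from a script. Its arguments are lists of equal length, an entry for each row: "slide": the shift along the tool's x, y, z in mm, a list of three; "twist": the turn about the tool's z in degrees. A call has 1 to 20 rows; each row shifts and turns the commanded pose from where the row before left it, along the tool's axes as they then stand; what a row does not reach is not made up. A row lasts 1/12 s, in which the tool goes at most 41.7 mm and 7.16 degrees, less where a joint would pass 70% of its speed; a pose out of reach is approached as far as the arm can. A call is refused whole if a number of a shift passes 41.7 or a number of a turn 7.16, either way. A call with a gripper value outside its range is refused whole. "jaw" is the finger opening in mm, from 0 to 87, set as the call begins (left out, the last holds). The fingers move at their own pace and stop on an object; "force" is the grip in N (left out, the last holds). Time passes only in rows, so rows that do not move let the fingers close. It gives the time, the measured TCP pose, the force and the opening at its end, in the units of the state.
- robot.get_obs(): the state, without advancing time (a new reading comes with each control period).
- robot.camera(name): name is "side" or "top" or "wrist"; returns a dict with "color" (480x640x3 uint8, blue, green, red), "depth" (480x640 float32, m along the optical axis (not along the pixel's ray), 0 where there is no reading), "camera_matrix" (3x3 intrinsics, pixels), "origin" and "orientation" of the camera in the world. Camera axes: x right, y down, z forward; pixel columns grow to the right and rows downward; lengths in m; the calibration is good to about 2 mm. The wrist camera is an equidistant fisheye: a pixel r from the principal point sees the ray r / f radians off the axis. A picture is of the moment at which its call begins.
- robot.hand_in(): hands the job in, once; it reports no verdict.
The state is a dict: "time": time; "q": joint angles; "joint_velocities": joint speeds; "joint_torque": joint torques, N m; "position": TCP position; "tool_rot": TCP orientation; "ft_force": force on the tool from outside, world axes, zero at the start; "moment": the same for the moment, N m; "grip_width": finger opening in m.
Only numpy, scipy, OpenCV 4.12 (cv2) and the standard library are available. Lean on these libraries where they do the work, as an engineer would, in place of code of your own. Each camera call takes 0.05 s, during which the arm holds its last target.

TASK

First push the folding dust cover of the aluminium box back along its rails until its two hinged panels stand upright, folded flat against each other. Then take the taper-shank reference ball out of its leaning rest and stand it upright in the brass taper socket inside the box, lowered fully home rather than dropped, and let go. Leave the cover folded, and do not disturb the small red tin box or the stepper motor.

Things in the scene. Friction and masses are not known exactly. Their poses are not given: they have to be found in the camera images.
- cover (a joint): Angle (rad) of the cover's far panel above level: 0.4 to 0.7 at the start; 1.571, its stop, when both panels stand upright, flat against each other. Two white panels, each 90 mm along the rails, 130 wide, 4 thick, hinged together at a ridge like a tent. The far one is hinged to the box at cover_hinge; the near one's lower edge runs on rollers in the side rails at that height.
- leaf (a joint): Angle (rad) of the near panel to the far one, always twice cover: 3.14 when folded flat. Pushing the near edge along the rails towards cover_hinge raises the ridge and folds the panels. The hinges are stiff: the cover stays where it is left; pushing the bar takes up to about 4 N, less later.
- dust_box: Aluminium box fixed to the table, open on top, 210 mm along the rails (its x), 170 wide. Origin on the table at its centre; +x is the direction in which the cover is pushed open (roughly away from the robot). Front wall 40 mm high, far wall 46, black rails at both sides 71 high and 142 apart inside.
- cover_hinge (a point): Middle of the cover's fixed hinge line, on the box 95 mm behind (+x of) its centre, 60 mm above the table; axes as the box. The folded panels stand on this line and reach 150 mm above the table.
- push_bar (a point): Centre of the black round push bar (12 mm diameter, 100 long along the box's y) on the outer face of the near panel, close to its lower edge. It travels nearly level, 70 to 78 mm above the table; with the cover folded it stands 14 mm in front (-x) of cover_hinge, 70 mm up, with the panel rising to 150 mm right behind it: a hand pushing low must lean back.
- socket_mouth (a point): Centre of the mouth of the brass-lined taper socket standing upright in the box, 125 mm in front (-x) of cover_hinge on the box's mid line, 52 mm above the table; z up; under the cover at the start. Sleeve 49 mm outside diameter; bore 31 at the mouth, half-angle 11 degrees, 42 deep. With the reference ball fully home, ball_mid is 17 mm above this point.
- ball_mid (a point): Middle of the loose reference ball, 108 mm long, about 0.18 kg; z along its axis towards the white ball. From here along z: steel taper -54 (16 diameter) to -9 (34 diameter), flange 40 diameter to -5, black grip 26 diameter to +31, neck, white ball 18 diameter with top at +54. Starts seated in the rest's socket, its z tilted 30 degrees, leaning roughly to the robot; draws out along z.
- rest: Grey rest fixed to the table, base 100 x 70 x 8 mm centred 5 mm ahead of the origin; origin on the table, z up. Its brass-lined socket, of the same bore as the box's, in a 49 mm dark sleeve, leans 30 degrees from vertical towards the rest's -x and reaches about 75 mm above the table; ball_mid starts 17 mm out of its mouth.
- red_box: Bystander, loose: small red tin box, 50 x 70 x 28 mm high; origin at the centre of its underside.
- spare_stepper: Bystander, loose: small black stepper motor lying on its side, shaft along +y, 42 x 72 x 50 mm high; origin at the centre of its underside.
- angle_bracket: Bystander, screwed to the table: L-shaped aluminium angle bracket, 50 x 40 x 50 mm high; origin at the centre of its underside.
Things that resemble listed ones, but are neither listed nor needed, are in the scene too. Leave any purple or turquoise look-alike of the part that bears ball_mid alone.

How it is judged:
On the way, in this order (a step that is already met when the one before it is completed fails the run):
1. the cover is folded flat (joint over 1.47 rad) while the reference ball still sits in its rest (value of joint cover above 1.47 rad and distance of ball_mid from where it was at the start of the episode below 0.02 m), for 0.2 s.
2. the reference ball is lifted out of the rest (value of joint cover above 1.47 rad and distance of ball_mid from where it was at the start of the episode above 0.06 m), for 0.1 s.
At the end, for the whole second after the job is handed in: The cover stands folded flat (joint over 1.47 rad of 1.571), and the reference ball stands upright at rest in the box's socket, white ball up: its middle within 4 mm of the socket's axis and 12.5 to 21.5 mm above the mouth (17 when home), tilt under 0.07 rad (value of joint cover above 1.47 rad and horizontal distance between ball_mid and socket_mouth below 0.004 m and z of ball_mid in the frame of socket_mouth between 0.0125 and 0.0215 m and angle between ball_mid's own z axis and vertical below 0.07 rad and linear speed of ball below 0.02 m/s); the robot touches nothing.
It fails at once if the reference ball is dropped into the box (falls free faster than 0.5 m/s) (horizontal distance between ball_mid and socket_mouth below 0.06 m and linear speed of ball above 0.5 m/s and contact force between the fingers and ball below 0.05 N).
It fails at once if the red tin box is moved by more than 25 mm or tipped (distance of red_box from where it was at the start of the episode above 0.025 m or angle between red_box's own z axis and vertical above 0.3 rad).
It fails at once if the spare stepper is moved by more than 25 mm or tipped (distance of spare_stepper from where it was at the start of the episode above 0.025 m or angle between spare_stepper's own z axis and vertical above 0.3 rad).
It also fails if it takes over 51 s, if anything falls off the work surface, if the arm or the gripper's body presses on something with over 40 N, if the wrist force passes 120 N, or if a joint passes its speed limit or range.

## Working session

There is one attempt and no reset: what is moved stays moved. The work goes in short steps, Python scripts to look and compute and a tool call to move; the robot and the scene stay as the last step left them, time stands still between calls to the robot, and variables do not carry over. Pictures are saved under pics/ and viewed, and the job is handed in when it is done.

Besides the shell and the picture viewer there is one more tool, called after "Request:" as name([rows], argument=value, ...), one row to a line, values as JSON. step_arm: Moves the arm, as the interface text tells. Its arguments: {"type":"object","properties":{"slide":{"type":"array","items":{"type":"array","items":{"type":"number"}}},"twist":{"type":"array","items":{"type":"number"}},"jaw":{"type":"number"},"force":{"type":"number"}},"required":["slide","twist"]}

```bash
mkdir -p pics; cat > h.py <<'E'
import numpy as np, cv2
from rig import robot
from scipy.spatial.transform import Rotation as R
def snap(n):
    c=robot.camera(n); np.savez(''+n+'.npz',**{k:np.array(v) for k,v in c.items()}); cv2.imwrite(f'pics/{n}_{robot.get_obs()["time"]:.2f}.png',c['color']); return c
def load(n): return np.load(''+n+'.npz')
def cloud(c):
    K=c['camera_matrix'];d=c['depth'];v,u=np.mgrid[:480,:640]
    p=np.stack([(u-K[0,2])/K[0,0]*d,(v-K[1,2])/K[1,1]*d,d],-1)
    return p@R.from_quat(c['orientation']).as_matrix().T+c['origin']
def proj(c,P):
    K=c['camera_matrix'];p=(np.atleast_2d(P)-c['origin'])@R.from_quat(c['orientation']).as_matrix()
    return np.stack([p[:,0]/p[:,2]*K[0,0]+K[0,2],p[:,1]/p[:,2]*K[1,1]+K[1,2]],-1)
E
python3 - <<'E'
from h import *
print(robot.finger_overhang)
for n in('side','top'):
    c=snap(n);print(n,c['origin'],c['orientation'],c['camera_matrix'])
print(robot.get_obs())
E
ls pics
```

```text
0.017
side [0.46427039 1.55858239 0.7218157 ] [-0.02471744  0.83253287 -0.5530191   0.02116474] [[617.1564912    0.         322.10529676]
 [  0.         617.1564912  244.22766435]
 [  0.           0.           1.        ]]
top [0.27664807 0.05896438 1.48323864] [ 0.71952796 -0.68680126  0.07155733 -0.07391277] [[549.9044827    0.         324.98472899]
 [  0.         549.9044827  248.40949033]
 [  0.           0.           1.        ]]
{'time': 0.1, 'q': array([-1.38249106e+00,  5.28362022e-01,  1.43372654e+00, -4.08659960e-05,
        1.18137791e+00, -1.78521329e-01]), 'joint_velocities': array([ 0.00013834, -0.00219197, -0.00148016,  0.00032365,  0.00055415,
       -0.000834  ]), 'joint_torque': array([ 4.88375872e-05, -4.40986204e+01, -1.77150643e+01,  6.35576318e-02,
        5.33680420e-02, -3.37858842e-05]), 'position': array([ 0.22405059, -0.58282158,  0.23869146]), 'tool_rot': array([ 9.83225032e-01,  1.82394240e-01, -2.34789675e-05, -9.36800995e-04]), 'ft_force': array([-0.3078639 , -0.81039347,  0.01778339]), 'moment': array([ 0.0214056 ,  0.0037646 , -0.01143238]), 'grip_width': 0.08725860793463161}
side_0.05.png
top_0.10.png
```

View pics/side_0.05.png

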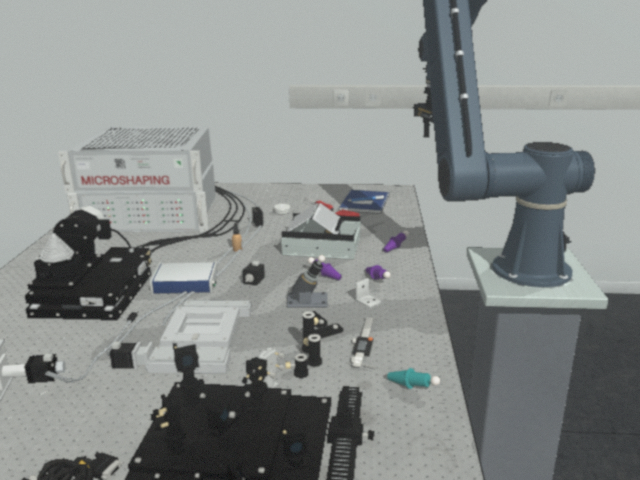

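View pics/top_0.10.png

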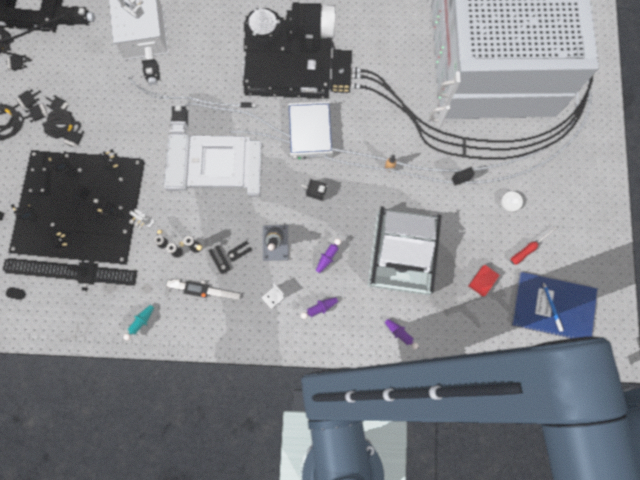

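The box is at top px (407,250) with the red tin at (484,280). The rest with the leaning ball is at (277,240), and the stepper is at (317,188). I'll take enlarged crops next.

```bash
python3 - <<'E'
from h import *
c=load('top');im=c['color']
a=cv2.resize(im[190:310,350:510],None,fx=5,fy=5,interpolation=cv2.INTER_CUBIC);cv2.imwrite('pics/c1.png',a)
a=cv2.resize(im[160:320,240:360],None,fx=4,fy=3.75,interpolation=cv2.INTER_CUBIC)
a=cv2.resize(im[165:315,240:360],None,fx=4,fy=4,interpolation=cv2.INTER_CUBIC);cv2.imwrite('pics/c2.png',a)
s=load('side')['color']
a=cv2.resize(s[190:310,240:400],None,fx=5,fy=5,interpolation=cv2.INTER_CUBIC);cv2.imwrite('pics/c3.png',a)
P=cloud(c)
for u,v in [(407,250),(410,225),(400,260),(405,285),(435,250),(378,250),(484,280),(317,188),(274,238),(265,255),(300,250)]: print((u,v),P[v,u].round(4))
E
```

```text
(407, 250) [ 0.5711 -0.1401  0.1011]
(410, 225) [ 0.6397 -0.148   0.0932]
(400, 260) [ 0.5476 -0.125   0.0831]
(405, 285) [ 0.4943 -0.15    0.0059]
(435, 250) [ 0.5822 -0.219   0.0648]
(378, 250) [ 0.5748 -0.0689  0.0666]
(484, 280) [ 0.5141 -0.3572  0.0293]
(317, 188) [0.7461 0.1006 0.0408]
(274, 238) [0.5898 0.2044 0.0871]
(265, 255) [0.5584 0.2338 0.0101]
(300, 250) [ 0.5798  0.14   -0.0047]
```

View pics/c1.png

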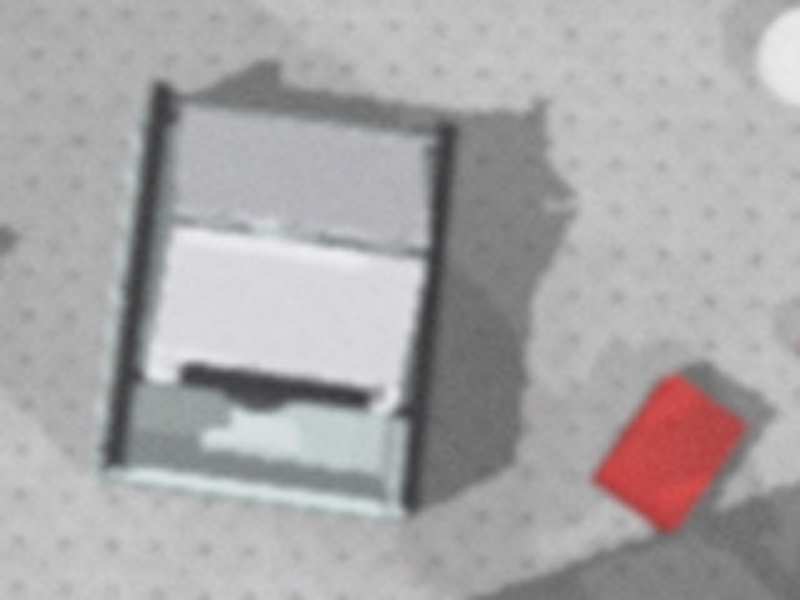

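View pics/c2.png

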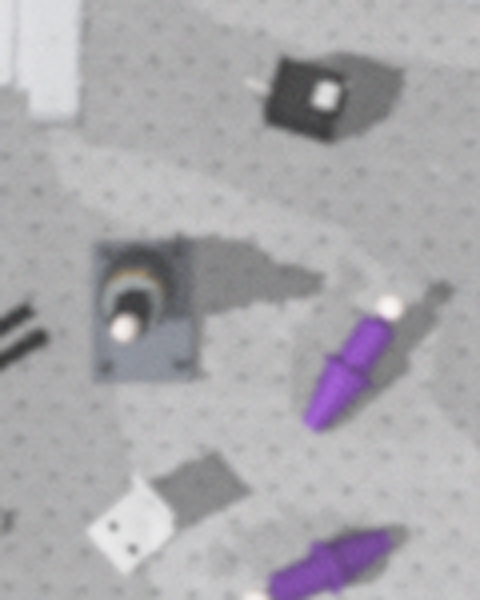

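View pics/c3.png

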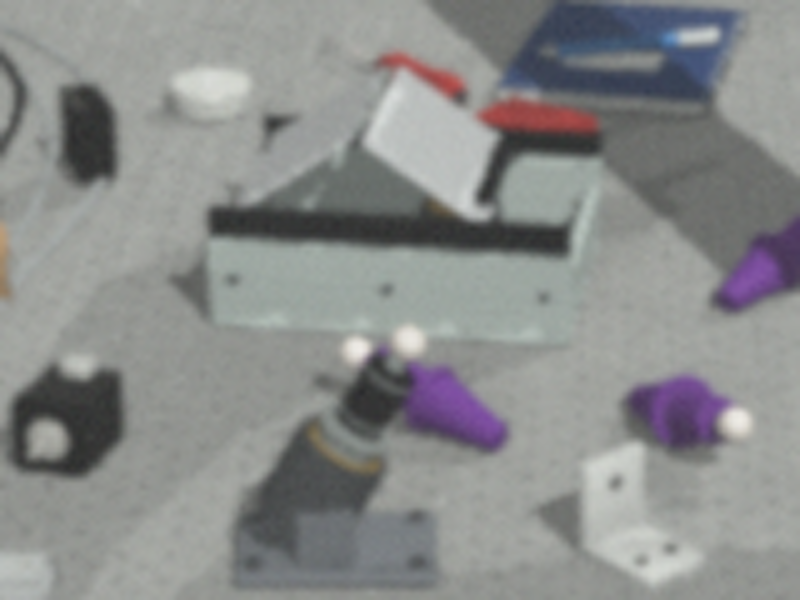

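The white-ball, black-grip part leaning in the grey rest (crop px (127,325), side px (320,260)) is the real one. The purple parts at top px (327,257), (321,306) and (399,331) and the turquoise one at (140,320) are lying loose, so they are decoys. Next I'll fit the poses.

```bash
cat > fit.py <<'E'
from h import *
c=load('top');P=cloud(c);im=c['color'].astype(int)
def ray(u,v,z):
    K=c['camera_matrix'];d=R.from_quat(c['orientation']).apply([(u-K[0,2])/K[0,0],(v-K[1,2])/K[1,1],1]);o=c['origin']
    return o+d*(z-o[2])/d[2]
if __name__=='__main__':
    for u,v in [(155,85),(178,92),(108,465),(128,470),(440,125),(458,125),(402,515),(418,512)]:
        print((u,v),ray(350+(u+.5)/5-.5,190+(v+.5)/5-.5,.071).round(4))
    print('bar ends')
    for u,v in [(180,375),(370,395)]: print(ray(350+(u+.5)/5-.5,190+(v+.5)/5-.5,.08).round(4))
    # plane fits of panels
    for nm,(u0,u1,v0,v1) in dict(near=(386,428,242,260),far=(390,430,214,230)).items():
        q=P[v0:v1,u0:u1].reshape(-1,3);m=q.mean(0);n=np.linalg.svd(q-m)[2][2];n*=np.sign(n[2]);print(nm,m.round(4),n.round(4),'ang',np.arccos(n[2]),'azim',np.degrees(np.arctan2(n[1],n[0])))
    m=(P[...,2]>.035)&(P[...,0]>.45)&(P[...,0]<.75)&(P[...,1]<-.03)&(P[...,1]>-.27)
    print(cv2.minAreaRect((P[m][:,:2]*1000).astype(np.float32)))
    for n in('side',):
        d=load(n);Q=cloud(d);
        m=(Q[...,2]>.035)&(Q[...,0]>.45)&(Q[...,0]<.75)&(Q[...,1]<-.03)&(Q[...,1]>-.27);print(cv2.minAreaRect((Q[m][:,:2]*1000).astype(np.float32)))
        # white ball
        i=d['color'].astype(int);mm=(Q[...,2]>.09)&(abs(Q[...,0]-.56)<.08)&(abs(Q[...,1]-.2)<.08)
        print('ball side pts',Q[mm].mean(0),mm.sum(),Q[mm].max(0),Q[mm].min(0))
    mm=(P[...,2]>.09)&(abs(P[...,0]-.56)<.08)&(abs(P[...,1]-.2)<.08);print('ball top',P[mm].mean(0),mm.sum(),P[mm].max(0),P[mm].min(0))
    m=(im[...,2]>130)&(im[...,0]<90)&(im[...,1]<90)&(P[...,2]>.015)&(P[...,0]<.55);print('red',cv2.minAreaRect((P[m][:,:2]*1000).astype(np.float32)))
E
python3 fit.py
```

```text
(155, 85) [ 0.6924 -0.0722  0.071 ]
(178, 92) [ 0.6891 -0.0846  0.071 ]
(108, 465) [ 0.4869 -0.0532  0.071 ]
(128, 470) [ 0.4848 -0.0636  0.071 ]
(440, 125) [ 0.6774 -0.2242  0.071 ]
(458, 125) [ 0.6779 -0.2338  0.071 ]
(402, 515) [ 0.4679 -0.2055  0.071 ]
(418, 512) [ 0.4699 -0.2138  0.071 ]
bar ends
[ 0.5343 -0.0884  0.08  ]
[ 0.5284 -0.1869  0.08  ]
near [ 0.5694 -0.1387  0.1021] [0.98   0.0453 0.194 ] ang 1.3756025857352392 azim 2.6474574478990816
far [ 0.6499 -0.147   0.0906] [0.9624 0.0397 0.2686] ang 1.298897337809686 azim 2.362034906258451
((582.1193237304688, -140.53433227539062), (166.25958251953125, 211.497314453125), 84.52314758300781)
((579.5271606445312, -139.63119506835938), (183.2374725341797, 209.9468231201172), 84.48338317871094)
ball side pts [0.56576401 0.21418168 0.10532898] 140 [0.58581251 0.22674256 0.12384577] [0.5492986  0.19974422 0.09013053]
ball top [0.56901504 0.20728543 0.10998783] 101 [0.58876571 0.22032526 0.12845941] [0.55061077 0.19635654 0.09008593]
red ((391.57275390625, -175.03118896484375), (66.91889953613281, 517.0764770507812), 33.53162384033203)
```

Request:
step_arm([
  [0,0,0],
  [0,0,0],
  [0,0,0],
  [0,0,0],
  [16,-36.2,0],
  [16,-36.2,0],
  [16,-36.2,0],
  [16,-36.2,0],
  [16,-36.2,0],
  [16,-36.2,0],
  [16,-36.2,0],
  [16,-36.2,0],
  [16,-36.2,0],
  [16,-36.2,0],
  [16,-36.2,0],
  [16,-36.2,0],
  [16,-36.2,0],
], twist=[6.6,6.6,6.6,6.6,0,0,0,0,0,0,0,0,0,0,0,0,0], jaw=0, force=20)

```text
time: 1.52
position: [0.4758, -0.1324, 0.2394]
tool_rot: [0.999, -0.047, -0.0, -0.0]
ft_force: [1.0, -0.8, -0.3]
grip_width: 0.0006
```

```bash
python3 - <<'E'
from h import *
snap('wrist');c=snap('side');snap('top')
s=c['color'];cv2.imwrite('pics/c4.png',cv2.resize(s[130:310,240:440],None,fx=3.3,fy=3.3,interpolation=cv2.INTER_CUBIC))
E
ls pics
```

```text
c1.png
c2.png
c3.png
c4.png
side_0.05.png
side_1.62.png
top_0.10.png
top_1.67.png
wrist_1.57.png
```

View pics/c4.png

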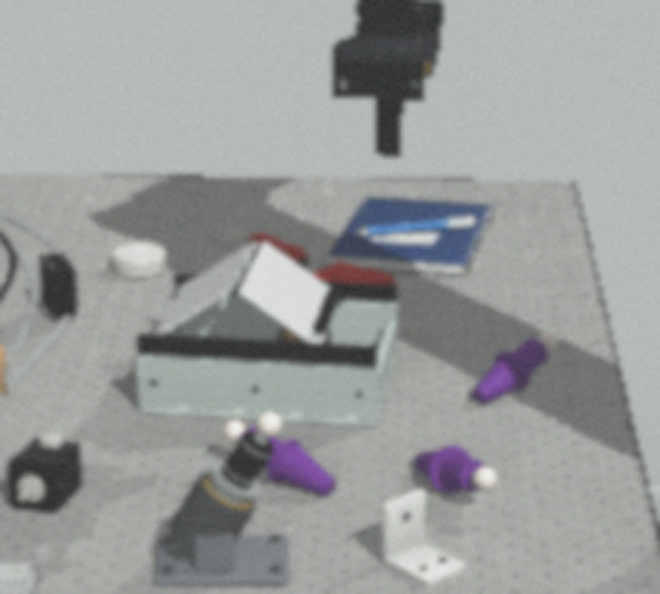

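```bash
mv pics/wrist_1.5*.png pics/w1.png 2>/dev/null; ls pics; python3 -c "
from h import *
c=load('wrist');print(c['camera_matrix'],c['origin'],c['orientation'])"
```

```text
c1.png
c2.png
c3.png
c4.png
side_0.05.png
side_1.62.png
top_0.10.png
top_1.67.png
w1.png
[[371.64829954   0.         323.08331552]
 [  0.         371.64829954 239.9870396 ]
 [  0.           0.           1.        ]] [ 0.55519462 -0.13984915  0.38406663] [-0.66608698  0.73130768  0.10864212 -0.09856016]
```

View pics/w1.png

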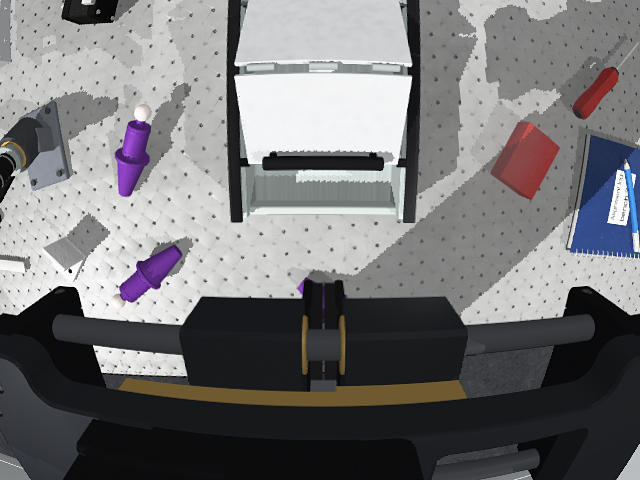

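The wrist view shows the cover's bar from (263,162) to (383,162), with its middle on the camera's centre column, so the hand is laterally aligned. I'll lower the hand in front of the bar and push.

Request:
step_arm([
  [0,0,35],
  [0,0,35],
  [0,0,35],
  [0,0,30],
  [0,0,19],
  [0,0,0],
  [10,0,0],
  [10,0,0],
  [10,0,0],
  [8,0,0],
  [8,0,0],
  [8,0,0],
  [8,0,0],
], twist=[0,0,0,0,0,0,0,0,0,0,0,0,0])

```text
time: 2.75
position: [0.5377, -0.1401, 0.0859]
tool_rot: [0.999, -0.047, -0.0, 0.0]
ft_force: [-1.7, 0.2, -1.2]
grip_width: 0.0002
```

Request:
step_arm([
  [8,0,0],
  [8,0,0],
  [8,0,0],
  [8,0,0],
  [8,0,0],
  [8,0,0],
  [8,0,0],
  [3,0,0],
  [0,0,0],
], twist=[0,0,0,0,0,0,0,0,0])

```text
time: 3.5
position: [0.5975, -0.1462, 0.0858]
tool_rot: [0.999, -0.047, 0.001, 0.0]
ft_force: [0.1, -0.5, -0.8]
grip_width: 0.0004
```

```bash
python3 - <<'E'
from h import *
print(robot.get_obs()['ft_force'])
w=snap('wrist');c=snap('side')
s=c['color'];a=cv2.resize(s[150:300,240:400],None,fx=4,fy=4,interpolation=cv2.INTER_CUBIC)
cv2.imwrite('pics/c5.png',a);cv2.imwrite('pics/w2.png',w['color'])
E
```

```text
[ 0.08503834 -0.49742585 -0.81323201]
```

View pics/c5.png

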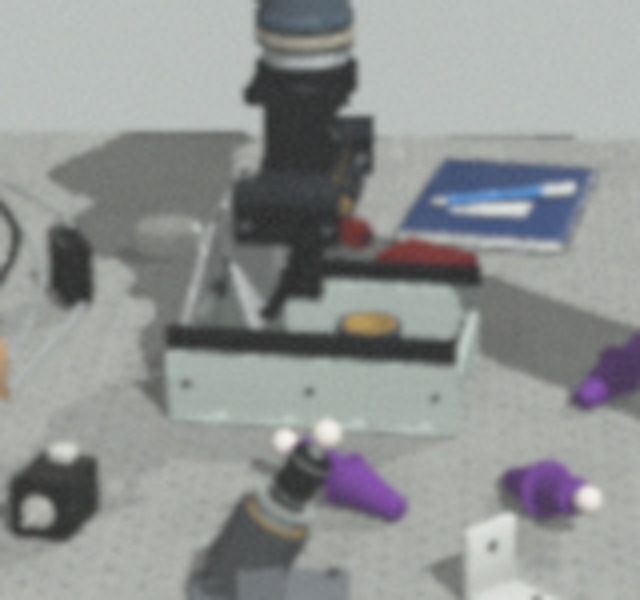

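View pics/w2.png

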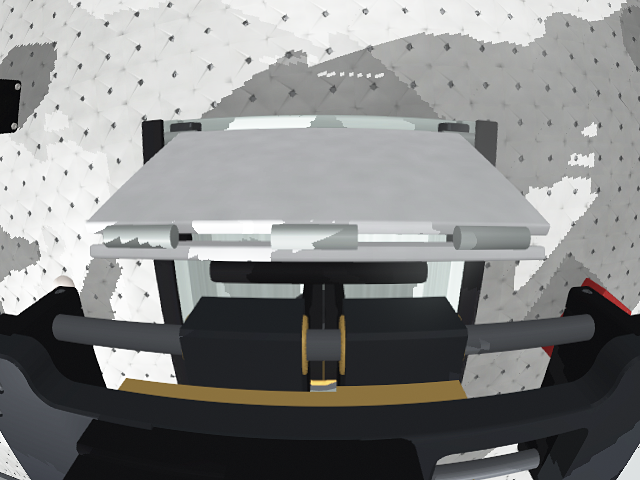

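Request:
step_arm([
  [-20,0,0],
  [0,0,-20],
  [0,0,-20],
  [20,0,0],
  [8,0,0],
  [8,0,0],
  [8,0,0],
  [8,0,0],
  [6,0,0],
  [6,0,0],
  [0,0,0],
], twist=[0,0,0,0,0,0,0,0,0,0,0])

```text
time: 4.52
position: [0.6407, -0.15, 0.1251]
tool_rot: [0.999, -0.047, 0.0, 0.0]
ft_force: [-0.1, -0.1, -0.3]
grip_width: 0.0006
```

Request:
step_arm([
  [4,0,0],
  [4,0,0],
  [3,0,0],
  [0,0,0],
], twist=[0,0,0,0])

```text
time: 4.85
position: [0.6512, -0.1509, 0.1254]
tool_rot: [0.999, -0.047, 0.0, -0.0]
ft_force: [-0.6, 0.3, 1.0]
grip_width: 0.0005
```

Request:
step_arm([
  [2,0,0],
  [2,0,0],
  [2,0,0],
  [0,0,0],
], twist=[0,0,0,0])

```text
time: 5.18
position: [0.657, -0.1515, 0.1255]
tool_rot: [0.999, -0.047, 0.0, 0.0]
ft_force: [-0.6, -0.6, -0.4]
grip_width: 0.0004
```

```bash
python3 - <<'E'
from h import *
print(robot.get_obs()['ft_force'])
w=snap('wrist');c=snap('side')
s=c['color'];a=cv2.resize(s[150:300,240:400],None,fx=4,fy=4,interpolation=cv2.INTER_CUBIC)
cv2.imwrite('pics/c6.png',a);cv2.imwrite('pics/w3.png',w['color'])
E
```

```text
[-0.55847367 -0.56909315 -0.37866654]
```

View pics/c6.png

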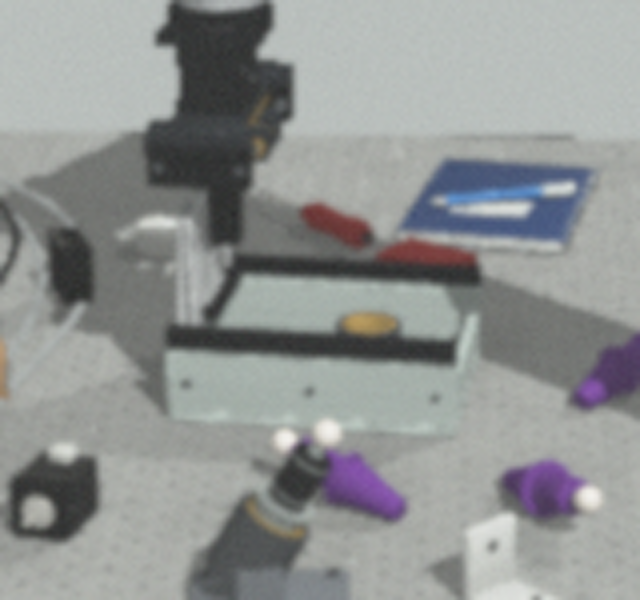

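View pics/w3.png

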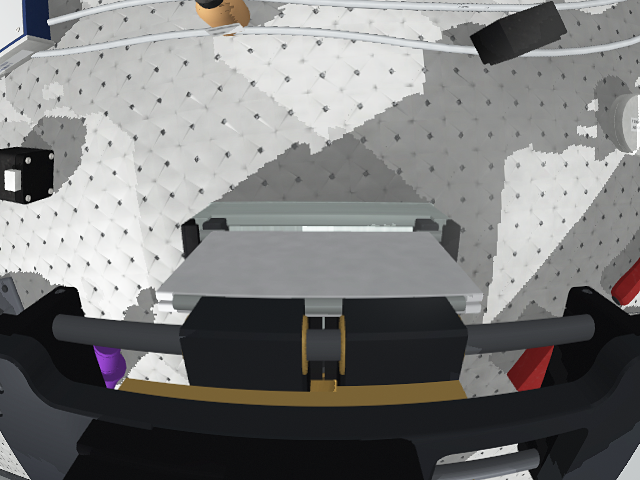

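Almost upright, with a small gap still open between the panels. I'll keep pushing until I feel the stop.

Request:
step_arm([
  [2,0,0],
  [2,0,0],
  [2,0,0],
  [0,0,0],
], twist=[0,0,0,0])

```text
time: 5.62
position: [0.6601, -0.1518, 0.1256]
tool_rot: [0.999, -0.047, -0.003, -0.0]
ft_force: [-6.8, 0.4, 4.9]
grip_width: 0.0005
```

Request:
step_arm([
  [2,0,0],
  [0,0,0],
], twist=[0,0])

```text
time: 5.78
position: [0.6602, -0.1518, 0.1256]
tool_rot: [0.999, -0.047, -0.005, -0.001]
ft_force: [-11.1, -0.5, 6.6]
grip_width: 0.0003
```

Request:
step_arm([
  [1.5,0,0],
  [0,0,0],
], twist=[0,0])

```text
time: 5.95
position: [0.6603, -0.1517, 0.1255]
tool_rot: [0.999, -0.047, -0.007, -0.001]
ft_force: [-14.4, -0.2, 9.0]
grip_width: 0.0005
```

At the stop: 14 N and no further travel. I'll back off and take pictures of the cover and rest.

Request:
step_arm([
  [-20,0,0],
  [-25,0,0],
  [-30,0,0],
  [-30,0,-30],
  [0,-40,-10],
  [0,-40,-10],
  [0,-40,-10],
  [0,0,0],
], twist=[0,0,0,0,0,0,0,0], jaw=60)

```text
time: 6.62
position: [0.5748, -0.017, 0.1877]
tool_rot: [0.999, -0.044, 0.003, -0.001]
ft_force: [-0.1, -0.5, 0.2]
grip_width: 0.0455
```

```bash
python3 - <<'E'
from h import *
w=snap('wrist');c=snap('side');t=snap('top')
s=c['color'];cv2.imwrite('pics/c7.png',cv2.resize(s[170:320,240:400],None,fx=4,fy=4,interpolation=cv2.INTER_CUBIC));cv2.imwrite('pics/w4.png',w['color'])
s=t['color'];cv2.imwrite('pics/c8.png',cv2.resize(s[180:310,250:450],None,fx=4,fy=4,interpolation=cv2.INTER_CUBIC))
E
```

```text
(no output)
```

View pics/c7.png

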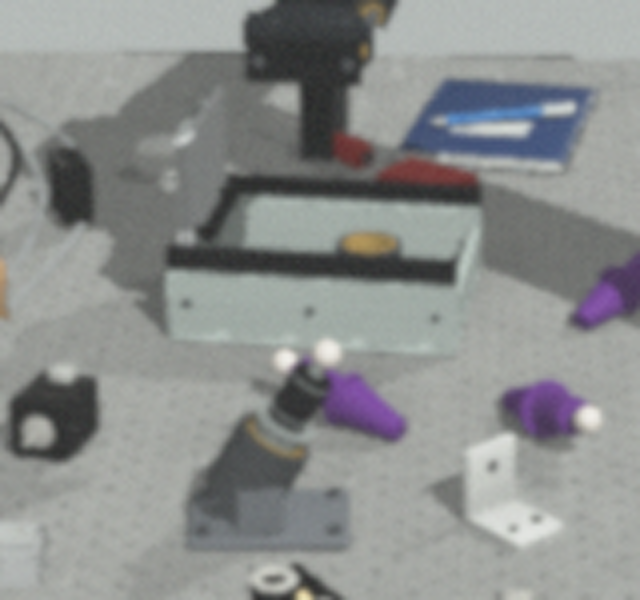

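View pics/w4.png

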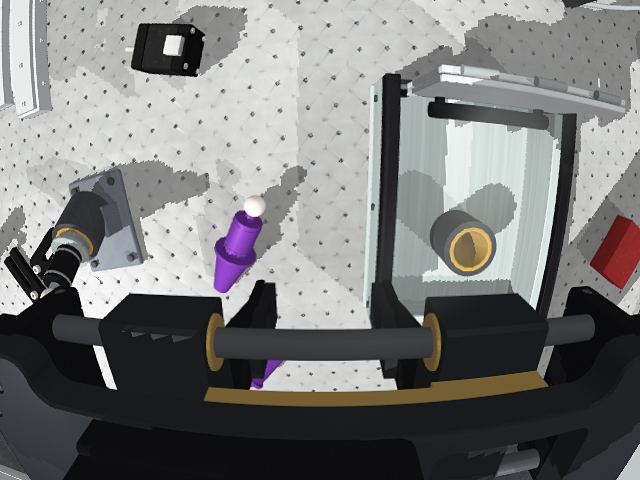

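View pics/c8.png

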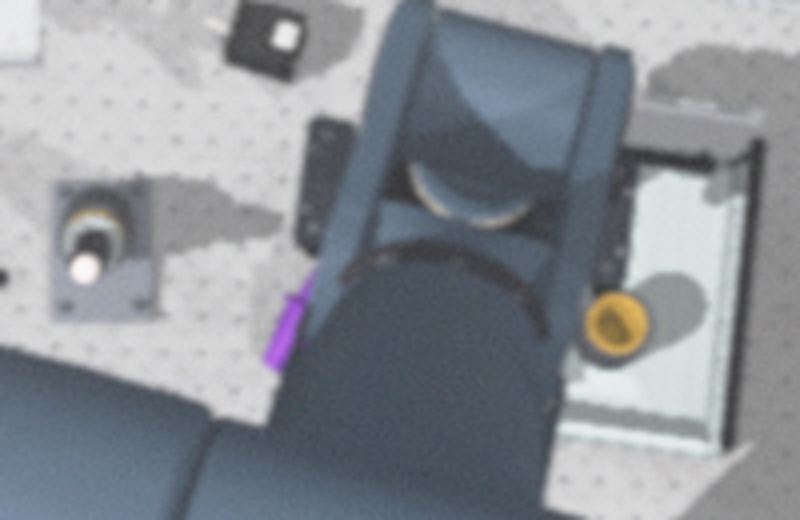

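The cover stands upright and the brass socket mouth is visible: wrist (470,249), top crop (617,323). Next I'll triangulate the socket and ball.

```bash
cat >> h.py <<'E'
def rayd(c,u,v,fish=False):
    K=c['camera_matrix'];a=np.array([u-K[0,2],v-K[1,2]])/K[0,0]
    if fish:
        r=np.hypot(*a);d=np.array([*(a/r*np.sin(r)),np.cos(r)])
    else: d=np.array([*a,1]);d/=np.linalg.norm(d)
    return np.array(c['origin']),R.from_quat(c['orientation']).apply(d)
def atz(c,u,v,z,fish=False):
    o,d=rayd(c,u,v,fish);return o+d*(z-o[2])/d[2]
def tri(rs):
    A=np.zeros((3,3));b=np.zeros(3)
    for o,d in rs: M=np.eye(3)-np.outer(d,d);A+=M;b+=M@o
    p=np.linalg.solve(A,b);return p,[np.linalg.norm((np.eye(3)-np.outer(d,d))@(p-o)) for o,d in rs]
E
python3 - <<'E'
from h import *
w=load('wrist');s=load('side');t=load('top')
print('mouth',atz(w,470,249,.052,1).round(4),atz(t,404,260.4,.052).round(4))
print('mouth side',atz(s,240+368.5/4-.5,170+244/4-.5,.052).round(4))
print('ball',tri([rayd(t,271.1,246.4),rayd(s,321.4,257.4)]))
q=[atz(t,250+(u+.5)/4-.5,180+(v+.5)/4-.5,.008) for u,v in [(52,182),(152,178),(158,318),(55,322)]];q=np.array(q);print(q.round(4),q.mean(0))
q=np.array([atz(w,u,v,.008,1) for u,v in [(118,170),(142,264)]]);print('w corners',q.round(4))
C=np.array([.581,-.1435]);print('box mouth',C-.03*np.array([.9957,-.0924]))
E
```

```text
mouth [ 0.5519 -0.138   0.052 ] [ 0.553  -0.1397  0.052 ]
mouth side [ 0.5511 -0.1373  0.052 ]
ball (array([0.55938442, 0.20703334, 0.11837276]), [np.float64(0.001213887631573654), np.float64(0.001213887631573625)])
[[0.6425 0.2464 0.008 ]
 [0.6486 0.1775 0.008 ]
 [0.5504 0.1675 0.008 ]
 [0.5444 0.2375 0.008 ]] [0.59648629 0.20724209 0.008     ]
w corners [[0.6455 0.1775 0.008 ]
 [0.5481 0.1707 0.008 ]]
box mouth [ 0.551129 -0.140728]
```

Request:
step_arm([
  [0,0,0],
  [0,0,0],
  [2.5,-32,0],
  [2.5,-32,0],
  [2.5,-32,0],
  [2.5,-32,0],
  [2.5,-32,0],
  [2.5,-32,0],
  [2.5,-32,0],
  [0,0,0],
  [0,0,0],
], twist=[-5.3,-5.3,0,0,0,0,0,0,0,0,0])

```text
time: 7.68
position: [0.5708, 0.2016, 0.1843]
tool_rot: [0.999, 0.046, -0.0, 0.0]
ft_force: [-0.1, -0.8, 0.6]
grip_width: 0.0598
```

```bash
python3 - <<'E'
from h import *
w=snap('wrist');c=snap('side')
s=c['color'];cv2.imwrite('pics/c9.png',cv2.resize(s[170:320,260:420],None,fx=4,fy=4,interpolation=cv2.INTER_CUBIC));cv2.imwrite('pics/w5.png',w['color'])
print(robot.get_obs()['position'],robot.get_obs()['tool_rot'])
E
```

```text
[0.57072704 0.19991359 0.18443933] [ 9.98997336e-01  4.47661578e-02 -3.92476026e-04  4.00237503e-04]
```

View pics/c9.png

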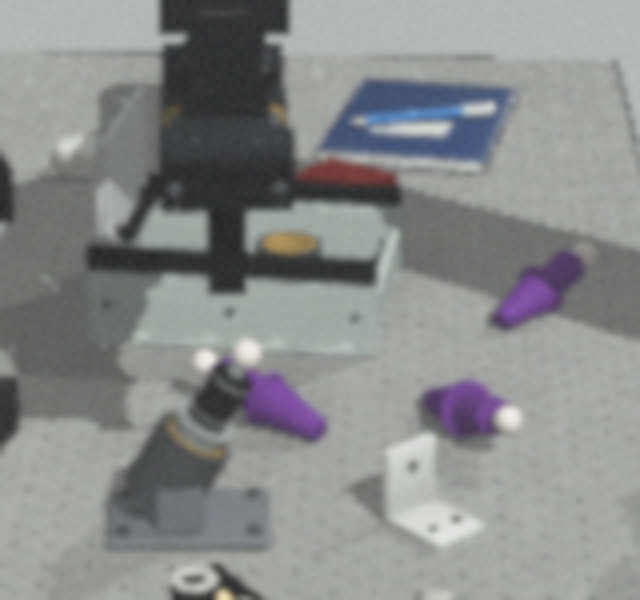

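View pics/w5.png

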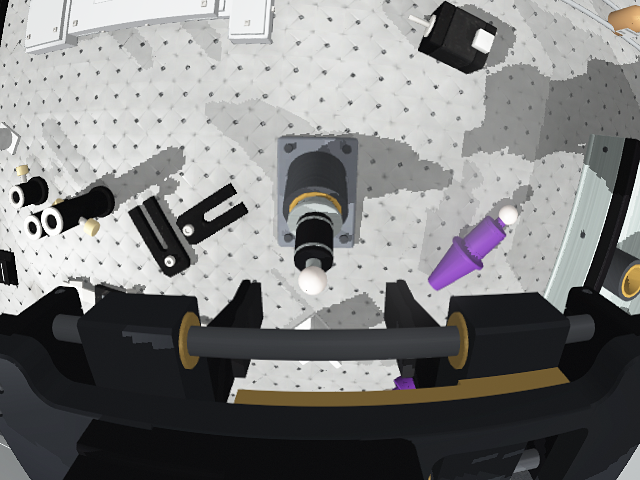

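```bash
python3 - <<'E'
from h import *
w=load('wrist');s=load('side');t=load('top')
print(atz(w,312,281,.1184,1))
sr=rayd(s,260+246.5/4-.5,170+351/4-.5)
tr=rayd(t,271.1,246.4)
print(tri([rayd(w,312,281,1),sr,tr]))
print('base', [atz(w,u,v,.008,1).round(4) for u,v in [(278,136),(357,138),(354,242),(278,247)]])
o=robot.get_obs();print(o['position'],o['tool_rot'],w['origin'],R.from_quat(w['orientation']).as_matrix()[:,2])
E
```

```text
[0.55974482 0.20749948 0.1184    ]
(array([0.55973948, 0.20723303, 0.11866953]), [np.float64(0.00029038360196186654), np.float64(0.0009004777103886802), np.float64(0.00084294187756175)])
base [array([0.6424, 0.2471, 0.008 ]), array([0.6468, 0.1796, 0.008 ]), array([0.554 , 0.1719, 0.008 ]), array([0.5429, 0.2403, 0.008 ])]
[0.57072704 0.19991359 0.18443933] [ 9.98997336e-01  4.47661578e-02 -3.92476026e-04  4.00237503e-04] [0.65016694 0.20916375 0.32901726] [-0.28868078 -0.02728901 -0.95703642]
```

Request:
step_arm([
  [2,-8,0],
  [0,0,30],
  [0,0,30],
  [0,0,20],
  [0,0,7],
  [0,0,0],
  [0,0,0],
], twist=[0,0,0,0,0,0,0])

```text
time: 8.37
position: [0.5724, 0.2091, 0.0984]
tool_rot: [0.999, 0.045, 0.0, -0.0]
ft_force: [0.9, 0.4, -0.3]
grip_width: 0.0602
```

Request:
step_arm([
  [0,0,0],
  [0,0,0],
  [0,0,0],
  [0,0,0],
  [0,0,0],
], twist=[0,0,0,0,0], jaw=0, force=20)

```text
time: 8.78
position: [0.572, 0.2099, 0.0988]
tool_rot: [0.999, 0.046, 0.001, -0.0]
ft_force: [0.2, 0.2, -0.0]
grip_width: 0.0343
```

```bash
python3 - <<'E'
from h import *
w=snap('wrist');c=snap('side')
s=c['color'];cv2.imwrite('pics/c10.png',cv2.resize(s[190:310,260:400],None,fx=5,fy=5,interpolation=cv2.INTER_CUBIC));cv2.imwrite('pics/w6.png',w['color'])
o=robot.get_obs();print(o['position'],o['tool_rot'],o['grip_width'],o['ft_force'])
E
```

```text
[0.57161308 0.20925537 0.09841087] [9.98940283e-01 4.60195834e-02 4.56197111e-05 7.12588266e-04] 0.026560060806557918 [-0.9149798  -9.43195524  4.52881229]
```

View pics/c10.png

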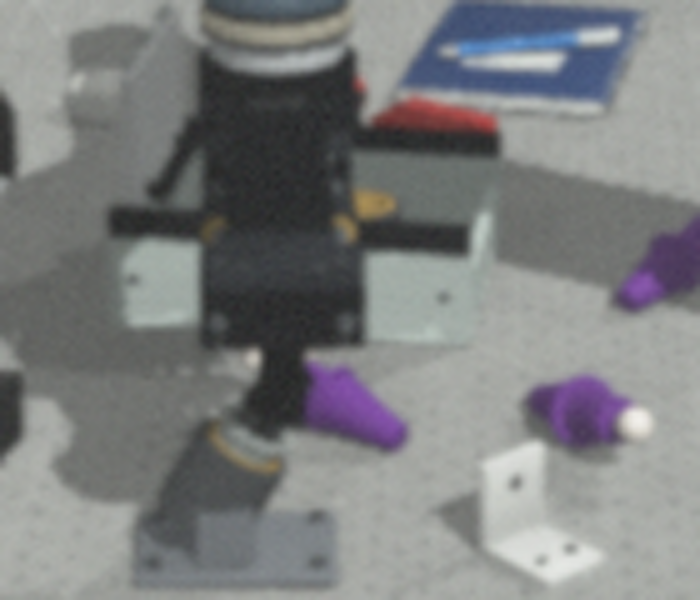

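View pics/w6.png

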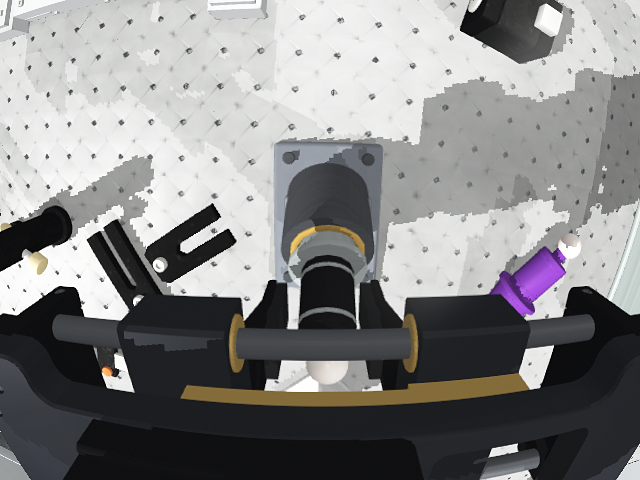

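Request:
step_arm([
  [0,2,0],
  [0,0,0],
  [-1.5,0,-2.6],
  [-1.5,0,-2.6],
  [-2,0,-3.5],
  [-2,0,-3.5],
  [-2,0,-3.5],
  [-2,0,-3.5],
  [0,0,0],
], twist=[0,0,0,0,0,0,0,0,0])

```text
time: 9.63
position: [0.5606, 0.2067, 0.118]
tool_rot: [0.999, 0.046, 0.0, -0.0]
ft_force: [0.6, 0.4, -1.9]
grip_width: 0.0254
```

```bash
python3 - <<'E'
from h import *
w=snap('wrist');c=snap('side')
s=c['color'];cv2.imwrite('pics/c11.png',cv2.resize(s[190:310,260:400],None,fx=5,fy=5,interpolation=cv2.INTER_CUBIC));cv2.imwrite('pics/w7.png',w['color'])
o=robot.get_obs();print(o['position'],o['tool_rot'],o['grip_width'],o['ft_force'])
E
```

```text
[0.56089162 0.20674753 0.11750849] [ 9.98963049e-01  4.55276686e-02  2.40872143e-04 -2.05398260e-05] 0.025520881024496497 [ 0.24581971  0.63562446 -2.5622272 ]
```

View pics/c11.png

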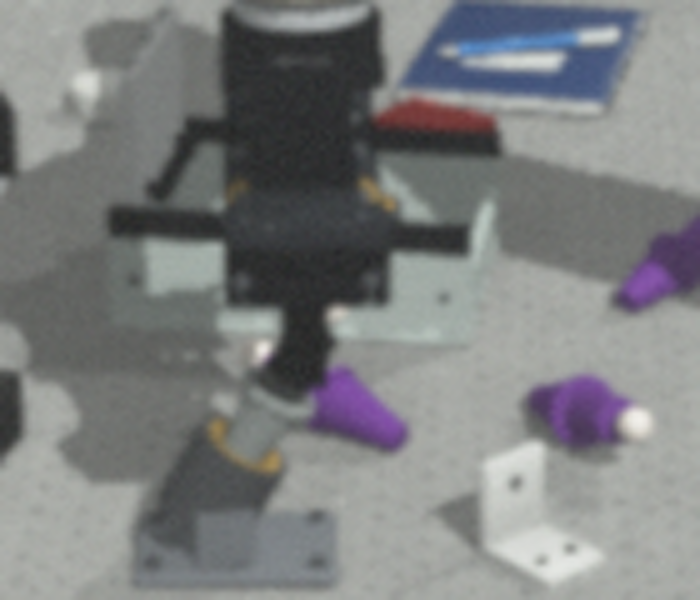

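View pics/w7.png

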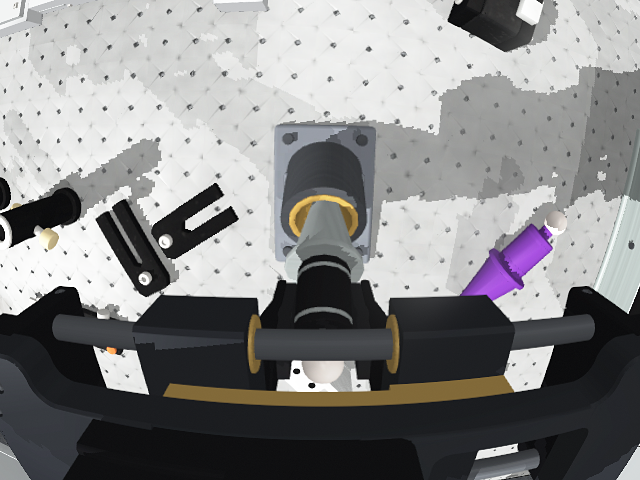

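The part came out 22 mm along its axis and is still at 30° in the grip. I'll swing it upright about the rest's bore rim by moving the hand away (+x) and up.

Request:
step_arm([
  [3,0,-2],
  [3,0,-2],
  [3,0,-2],
  [3,0,-2],
  [3,0,-2],
  [3,0,-2],
  [0,0,0],
], twist=[0,0,0,0,0,0,0])

```text
time: 10.32
position: [0.5797, 0.2084, 0.1296]
tool_rot: [0.999, 0.045, 0.001, -0.0]
ft_force: [-1.9, -0.4, -2.8]
grip_width: 0.0257
```

```bash
python3 - <<'E'
from h import *
c=snap('side')
s=c['color'];cv2.imwrite('pics/c12.png',cv2.resize(s[190:310,260:400],None,fx=5,fy=5,interpolation=cv2.INTER_CUBIC))
o=robot.get_obs();print(o['position'],o['tool_rot'],o['grip_width'],o['ft_force'])
E
```

```text
[0.57934891 0.20843906 0.12945403] [ 9.98967397e-01  4.54309107e-02  4.06687543e-04 -8.54308164e-05] 0.025203201317663418 [-0.60170054 -0.77667167 -2.44929252]
```

View pics/c12.png

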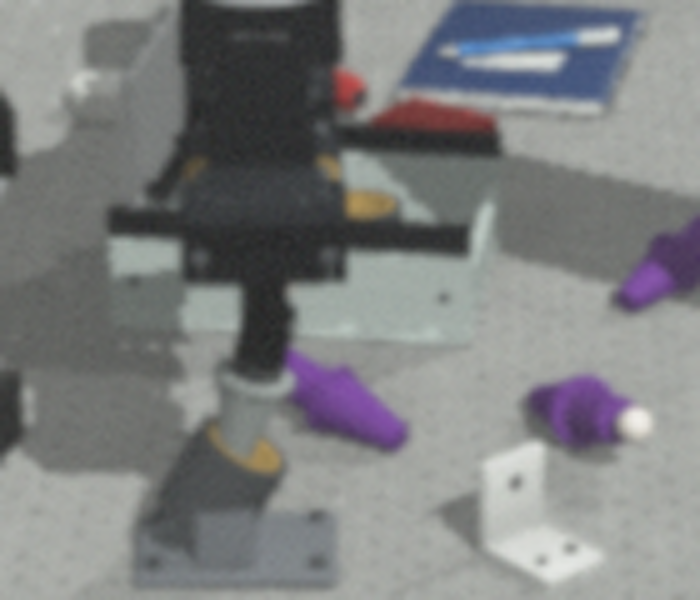

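Request:
step_arm([
  [3,0,-2],
  [3,0,-1.5],
  [3,0,-1],
  [3,0,-1],
  [2,0,-1],
  [0,0,0],
], twist=[0,0,0,0,0,0])

```text
time: 10.87
position: [0.5935, 0.2098, 0.136]
tool_rot: [0.999, 0.045, 0.0, -0.0]
ft_force: [-1.9, -1.2, -2.4]
grip_width: 0.026
```

```bash
python3 - <<'E'
from h import *
c=snap('side');w=snap('wrist');cv2.imwrite('pics/w8.png',w['color'])
s=c['color'];cv2.imwrite('pics/c13.png',cv2.resize(s[190:310,260:400],None,fx=5,fy=5,interpolation=cv2.INTER_CUBIC))
o=robot.get_obs();print(o['position'],o['tool_rot'],o['grip_width'],o['ft_force'])
print('vertical px', proj(c,[[.594,.208,.06],[.594,.208,.14]]))
E
```

```text
[0.59316613 0.20973086 0.13591906] [ 9.98964915e-01  4.54845977e-02  4.92950700e-04 -8.61409766e-05] 0.024902979528998323 [-1.45472107  0.56835744 -1.28827626]
vertical px [[306.94033757 279.02838168]
 [306.35745203 248.91789659]]
```

View pics/c13.png

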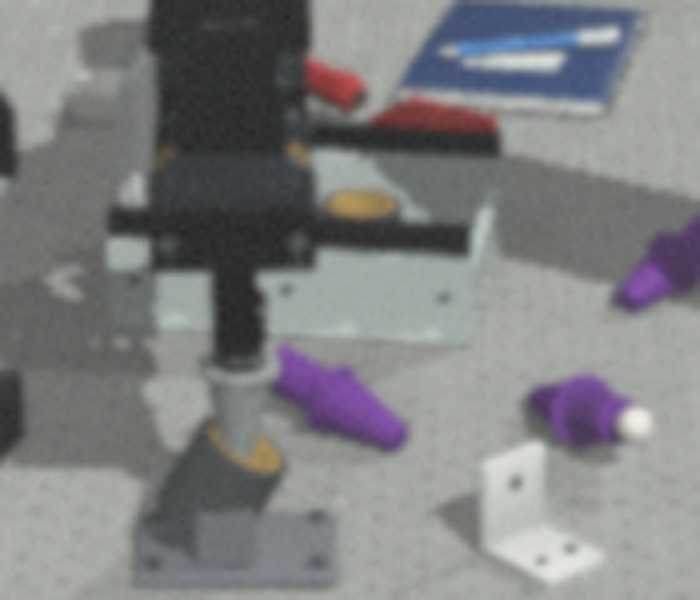

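View pics/w8.png

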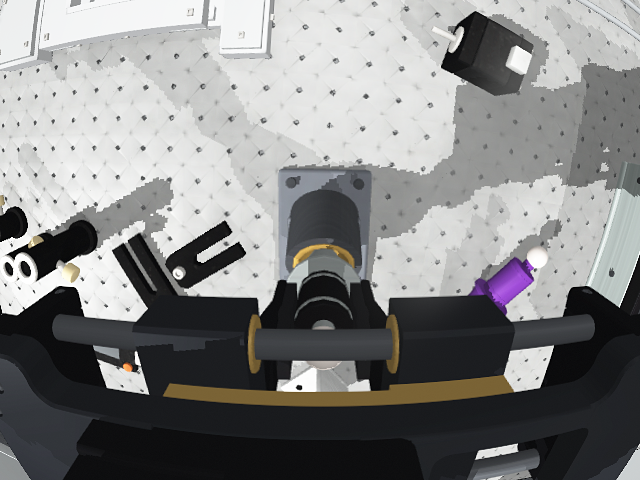

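Near upright. I'll lift clear and check the tilt.

Request:
step_arm([
  [0,0,-10],
  [0,0,-15],
  [0,0,-20],
  [0,0,-25],
  [0,0,-20],
  [0,0,0],
  [0,0,0],
], twist=[0,0,0,0,0,0,0])

```text
time: 11.55
position: [0.5944, 0.2099, 0.2279]
tool_rot: [0.999, 0.046, 0.003, -0.0]
ft_force: [-0.3, -0.3, -2.9]
grip_width: 0.0256
```

```bash
python3 - <<'E'
from h import *
c=snap('side');w=snap('wrist');cv2.imwrite('pics/w9.png',w['color'])
s=c['color'];cv2.imwrite('pics/c14.png',cv2.resize(s[170:290,250:390],None,fx=5,fy=5,interpolation=cv2.INTER_CUBIC))
o=robot.get_obs();print(o['position'],o['tool_rot'],o['grip_width'],o['ft_force'])
E
```

```text
[0.59213792 0.20950519 0.22491419] [ 9.98964494e-01  4.54929557e-02 -5.66695859e-04  9.93854754e-05] 0.025323058866482236 [ 0.40927784  0.27763571 -1.61933281]
```

View pics/c14.png

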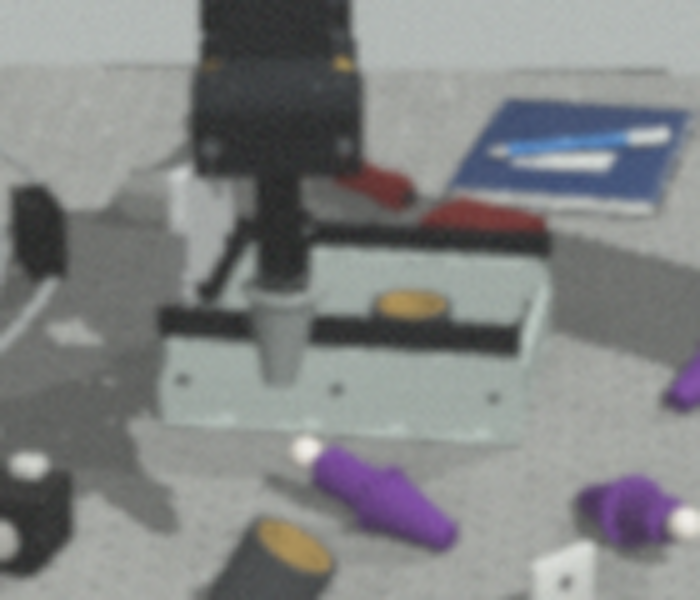

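View pics/w9.png

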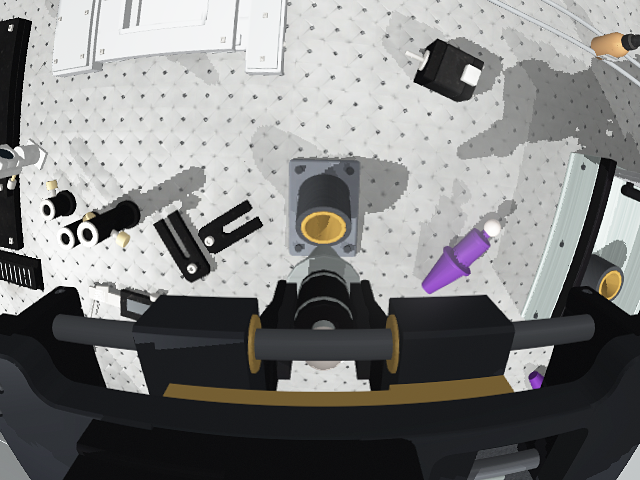

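```bash
python3 - <<'E'
from h import *
c=load('side')
def aty(c,u,v,y):
    o,d=rayd(c,u,v);return o+d*(y-o[1])/d[1]
for n,u,v in [('fl',281,297),('flL',243,295),('flR',319,299),('tip',279,382),('tipL',262,380),('tipR',297,382)]:
    print(n,aty(c,250+(u+.5)/5-.5,170+(v+.5)/5-.5,.2095).round(4))
w=load('wrist');print('mouth from wrist', atz(w,610,285,.052,1))
E
```

```text
fl [0.5943 0.2095 0.1917]
flL [0.6122 0.2095 0.1924]
flR [0.5763 0.2095 0.191 ]
tip [0.596  0.2095 0.1482]
tipL [0.6041 0.2095 0.1491]
tipR [0.5874 0.2095 0.1483]
mouth from wrist [ 0.55212356 -0.13759552  0.052     ]
```

Request:
step_arm([
  [-2.2,10,0],
  [-4.4,20,0],
  [-6.5,30,0],
  [-6.5,30,0],
  [-6.5,30,0],
  [-6.5,30,0],
  [-6.5,30,0],
  [-6.5,30,0],
  [-6.5,30,0],
  [-6.5,30,0],
  [-6.5,30,0],
  [-6.1,28,0],
  [-2.2,10,0],
  [-0.9,4,0],
  [0,0,0],
  [0,0,0],
], twist=[0,0,0,0,0,0,0,0,0,0,0,0,0,0,0,0])

```text
time: 12.98
position: [0.5493, -0.1368, 0.225]
tool_rot: [0.999, 0.046, -0.001, -0.001]
ft_force: [-0.2, 0.1, -2.8]
grip_width: 0.0251
```

Request:
step_arm([
  [0,0,20],
  [0,0,20],
  [0,0,20],
  [0,0,13],
  [0,0,0],
  [0,0,0],
], twist=[0,0,0,0,0,0])

```text
time: 13.48
position: [0.5495, -0.136, 0.1521]
tool_rot: [0.999, 0.046, -0.001, -0.001]
ft_force: [-0.7, 1.1, -1.8]
grip_width: 0.0254
```

```bash
python3 - <<'E'
from h import *
c=snap('side');w=snap('wrist');cv2.imwrite('pics/w10.png',w['color'])
s=c['color'];cv2.imwrite('pics/c15.png',cv2.resize(s[170:260,280:390],None,fx=6,fy=6,interpolation=cv2.INTER_CUBIC))
o=robot.get_obs();print(o['position'],o['tool_rot'],o['grip_width'],o['ft_force'])
t=snap('top')
E
```

```text
[ 0.55068892 -0.13707305  0.15360817] [9.98932095e-01 4.61939868e-02 8.11702205e-04 3.55829237e-04] 0.025195522723391504 [ 0.30495408 -0.24408493 -2.11527418]
```

View pics/c15.png

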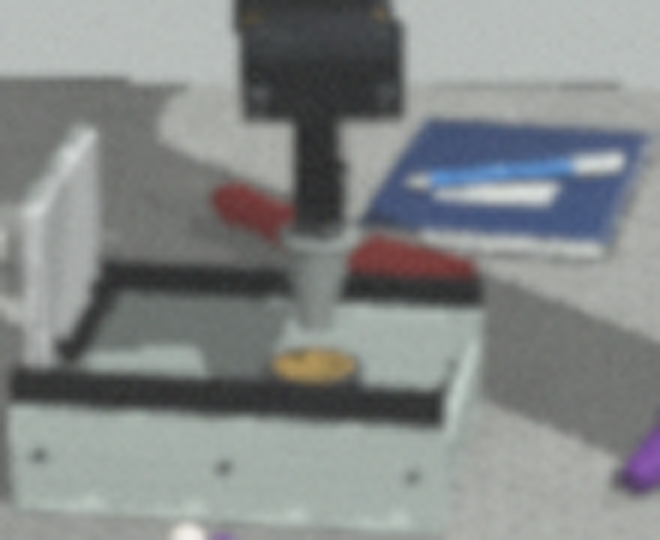

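View pics/w10.png

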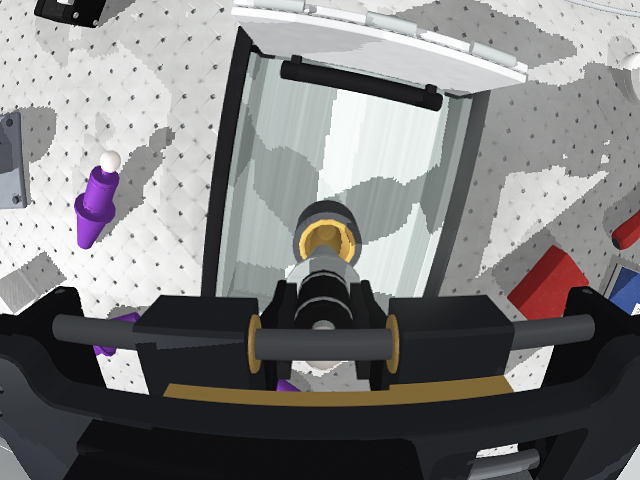

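```bash
python3 - <<'E'
from h import *
w=load('wrist');a=w['color'][180:300,260:400];cv2.imwrite('pics/w11.png',cv2.resize(a,None,fx=5,fy=5,interpolation=cv2.INTER_CUBIC))
print(atz(w,328,240,.052,1)); o=robot.get_obs();print(o['position'])
E
```

```text
[ 0.55596313 -0.13937385  0.052     ]
[ 0.55083358 -0.13739245  0.15390943]
```

View pics/w11.png

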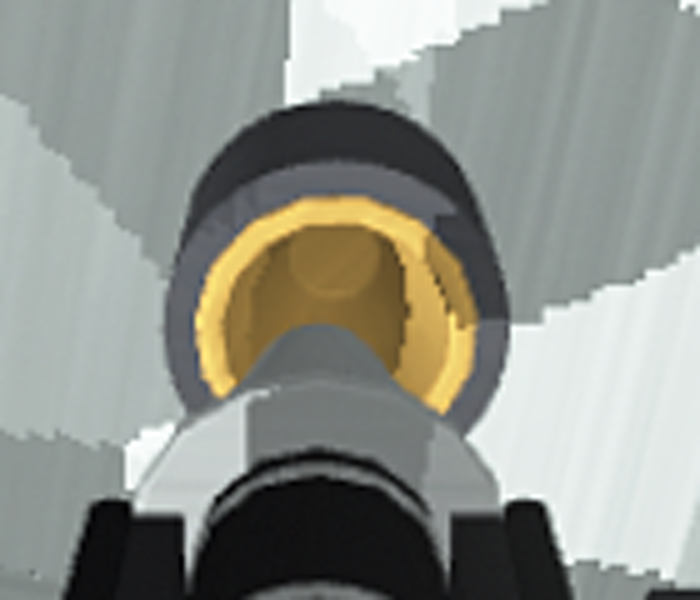

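Request:
step_arm([
  [0,1.5,8],
  [0,0,8],
  [0,0,8],
  [0,0,6],
  [0,0,5],
  [0,0,5],
  [0,0,4],
  [0,0,4],
  [0,0,0],
], twist=[0,0,0,0,0,0,0,0,0])

```text
time: 14.38
position: [0.5496, -0.139, 0.1038]
tool_rot: [0.999, 0.045, -0.001, -0.0]
ft_force: [0.2, 0.4, -2.6]
grip_width: 0.0252
```

```bash
python3 - <<'E'
from h import *
c=snap('side');w=snap('wrist')
s=c['color'];a=cv2.resize(s[180:260,300:380],None,fx=6,fy=6,interpolation=cv2.INTER_CUBIC);b=cv2.resize(w['color'][220:340,260:400],None,fx=4,fy=4,interpolation=cv2.INTER_CUBIC)[:480,:310*2][:, :320*1+240]
cv2.imwrite('pics/c16.png',a);cv2.imwrite('pics/w12.png',b)
o=robot.get_obs();print(o['position'],o['tool_rot'],o['grip_width'],o['ft_force'])
E
```

```text
[ 0.54997936 -0.1391748   0.10459787] [ 9.98963614e-01  4.55158099e-02 -8.12883210e-05 -4.64460757e-05] 0.025383653203731493 [-0.37972214 -0.25609411 -1.95171558]
```

View pics/c16.png

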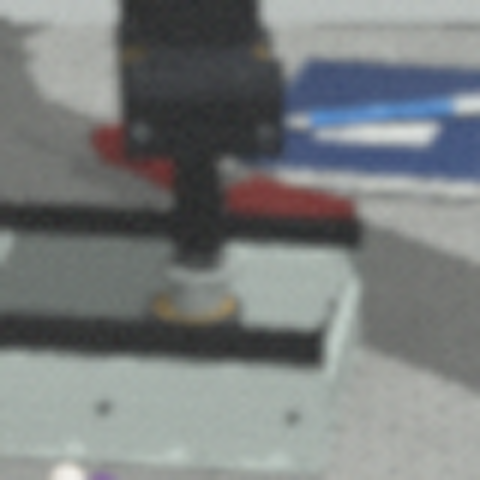

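View pics/w12.png

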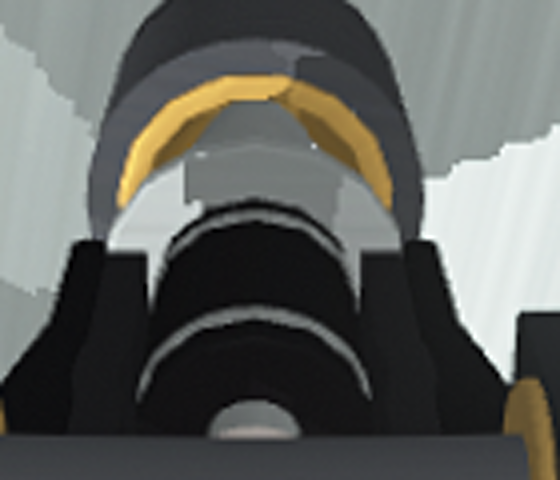

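Entering centred with no contact force yet. I'll lower slowly.

Request:
step_arm([
  [0,0,3],
  [0,0,3],
  [0,0,2],
  [0,0,2],
  [0,0,0],
], twist=[0,0,0,0,0])

```text
time: 14.9
position: [0.5517, -0.1392, 0.0957]
tool_rot: [0.999, 0.045, 0.002, 0.0]
ft_force: [2.4, 2.0, 3.7]
grip_width: 0.0251
```

Request:
step_arm([
  [0,0,2],
  [0,0,0],
  [0,0,0],
], twist=[0,0,0])

```text
time: 15.15
position: [0.5525, -0.1393, 0.0945]
tool_rot: [0.999, 0.045, 0.003, 0.001]
ft_force: [2.3, 2.5, 6.7]
grip_width: 0.0253
```

Request:
step_arm([
  [0,0,2],
  [0,0,0],
  [0,0,0],
], twist=[0,0,0])

```text
time: 15.4
position: [0.5531, -0.1392, 0.0933]
tool_rot: [0.999, 0.045, 0.004, 0.001]
ft_force: [2.8, 5.0, 11.9]
grip_width: 0.0254
```

The taper wall is pushing the tool +x and +y, so I'll follow it and keep lowering.

Request:
step_arm([
  [2,-1.5,0],
  [1,0,0],
  [0,0,1.5],
  [0,0,0],
  [0,0,0],
], twist=[0,0,0,0,0])

```text
time: 15.82
position: [0.5539, -0.1389, 0.0926]
tool_rot: [0.999, 0.046, 0.002, 0.002]
ft_force: [-3.3, -1.9, 17.8]
grip_width: 0.0257
```

```bash
python3 - <<'E'
from h import *
c=snap('side');w=snap('wrist')
s=c['color'];a=cv2.resize(s[180:260,300:380],None,fx=6,fy=6,interpolation=cv2.INTER_CUBIC);b=cv2.resize(w['color'][200:340,250:400],None,fx=4,fy=4,interpolation=cv2.INTER_CUBIC)
cv2.imwrite('pics/c17.png',a);cv2.imwrite('pics/w13.png',b)
o=robot.get_obs();print(o['position'],o['tool_rot'],o['grip_width'],o['ft_force'])
E
```

```text
[ 0.55392872 -0.13888746  0.09261132] [0.99893467 0.04608432 0.00157966 0.00180805] 0.025695079110159877 [-3.35786815 -0.38401602 18.95514628]
```

View pics/c17.png

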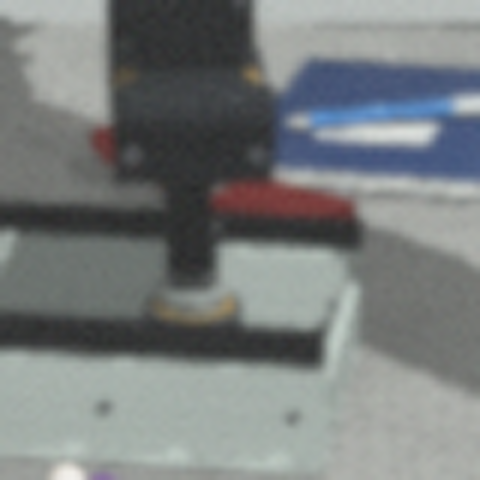

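View pics/w13.png

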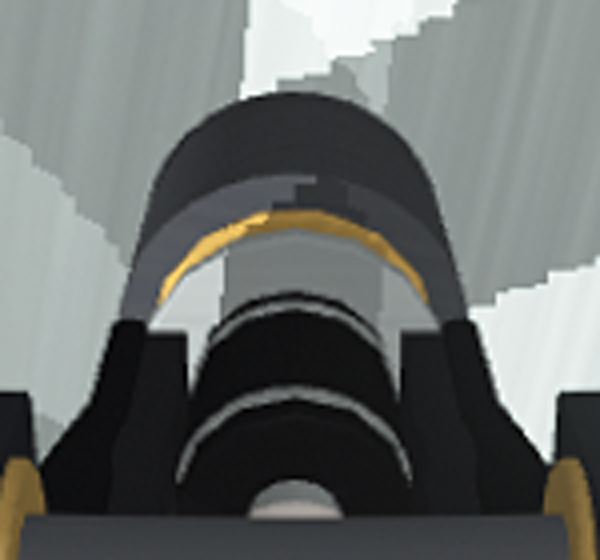

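Pressed to 18 N with the flange just above the mouth, so it looks home. I'll ease the load, then open gently.

Request:
step_arm([
  [-0.5,0,-1],
  [0,0,-1],
  [0,0,0],
], twist=[0,0,0], force=5)

```text
time: 16.17
position: [0.5539, -0.1388, 0.0925]
tool_rot: [0.999, 0.046, 0.002, 0.002]
ft_force: [-0.0, -2.2, 6.5]
grip_width: 0.0259
```

Request:
step_arm([
  [0,0,0],
  [0,0,0],
  [0,0,0],
  [0,0,0],
], twist=[0,0,0,0], jaw=34)

```text
time: 16.5
position: [0.5513, -0.1368, 0.0904]
tool_rot: [0.999, 0.046, -0.001, -0.001]
ft_force: [0.5, 0.1, -0.3]
grip_width: 0.0337
```

```bash
python3 - <<'E'
from h import *
c=snap('side');w=snap('wrist')
s=c['color'];a=cv2.resize(s[180:260,300:380],None,fx=6,fy=6,interpolation=cv2.INTER_CUBIC);b=cv2.resize(w['color'][200:340,250:400],None,fx=4,fy=4,interpolation=cv2.INTER_CUBIC)
cv2.imwrite('pics/c18.png',a);cv2.imwrite('pics/w14.png',b)
o=robot.get_obs();print(o['position'],o['tool_rot'],o['grip_width'],o['ft_force'])
E
```

```text
[ 0.55172775 -0.13704302  0.09065237] [ 9.98961781e-01  4.55471532e-02 -7.76357477e-04 -4.63718173e-04] 0.03415104017320644 [-0.43830197  0.82697376 -0.45536991]
```

View pics/c18.png

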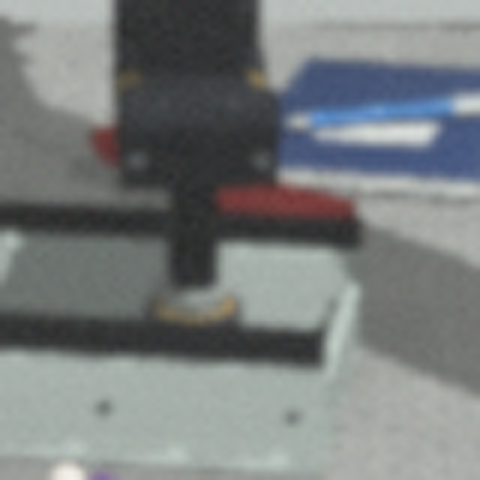

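View pics/w14.png

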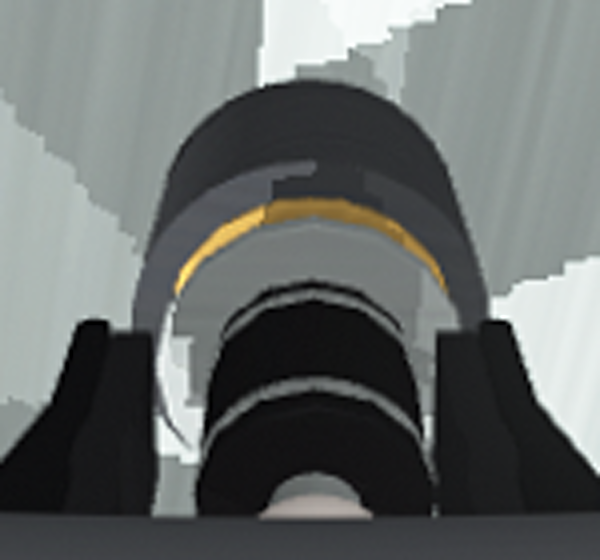

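Released and standing. I'll open wider, withdraw straight up and back, and check.

Request:
step_arm([
  [0,0,0],
  [0,0,0],
  [0,0,0],
  [0,0,-15],
  [0,0,-30],
  [0,0,-35],
  [0,0,-35],
  [0,-35,0],
  [0,-35,0],
  [0,-35,0],
  [0,-35,0],
  [0,-35,0],
  [-20,0,0],
  [0,0,0],
  [0,0,0],
], twist=[0,0,0,0,0,0,0,0,0,0,0,0,0,0,0], jaw=60)

```text
time: 17.85
position: [0.516, 0.0354, 0.2063]
tool_rot: [0.999, 0.046, -0.0, 0.0]
ft_force: [0.3, 0.1, 0.5]
grip_width: 0.06
```

```bash
python3 - <<'E'
from h import *
c=snap('side');t=snap('top');w=snap('wrist');cv2.imwrite('pics/w15.png',w['color'])
cv2.imwrite('pics/c19.png',cv2.resize(c['color'][180:260,280:380],None,fx=6,fy=6,interpolation=cv2.INTER_CUBIC))
cv2.imwrite('pics/c20.png',cv2.resize(t['color'][190:310,360:510],None,fx=5,fy=5,interpolation=cv2.INTER_CUBIC))
o=robot.get_obs();print(o['time'],o['position'])
E
```

```text
18.0 [0.51785711 0.03393985 0.20647434]
```

View pics/c19.png

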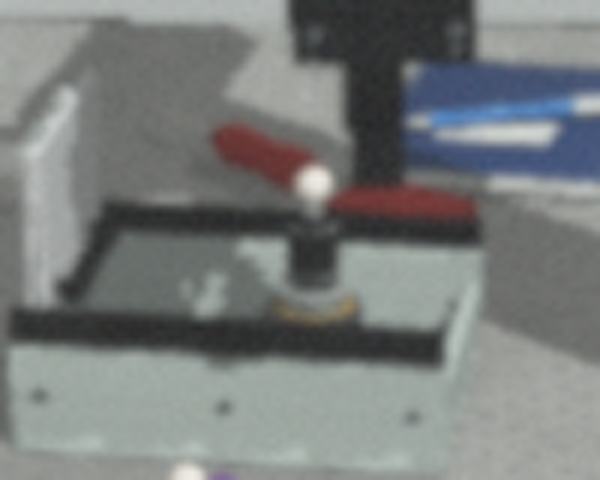

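View pics/c20.png

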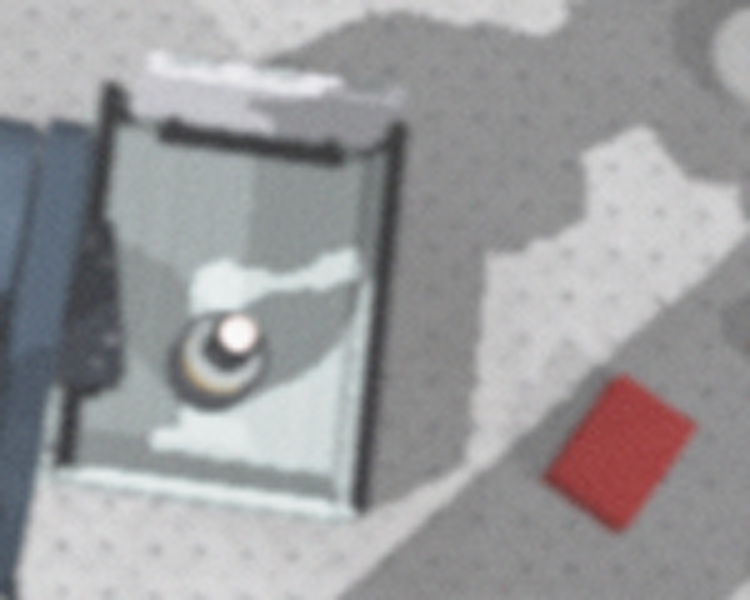

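View pics/w15.png

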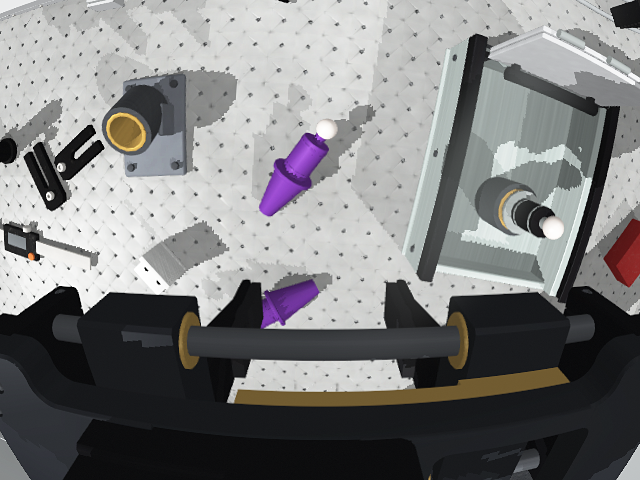

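```bash
python3 - <<'E'
from h import *
w=load('wrist');s=load('side');t=load('top')
rs=[rayd(s,280+315.5/6-.5,180+184.5/6-.5),rayd(t,360+238.5/5-.5,190+334.5/5-.5),rayd(w,552,228,1)]
print(tri(rs));print(tri(rs[:2]));print(tri([rs[0],rs[2]]))
E
```

```text
(array([ 0.55072829, -0.13815532,  0.11464956]), [np.float64(0.0011692159912654165), np.float64(0.0011581161093493168), np.float64(0.0012434927468709582)])
(array([ 0.55060027, -0.13881172,  0.11516972]), [np.float64(0.000909608222359516), np.float64(0.0009096082223594191)])
(array([ 0.5503943 , -0.13622517,  0.11560264]), [np.float64(0.0008572187569845899), np.float64(0.000857218756984585)])
```

The white ball's centre is at (0.551, -0.138, 0.1146) m. Home predicts (0.552, -0.138, 0.114), so it is home and upright. The cover stands folded, the red tin is in place, and the arm is clear.

```bash
python3 -c "
from rig import robot
print(robot.hand_in())"
```

```text
the job is handed in; nothing more can be done
None
```

The cover is folded, the reference ball stands upright in the box's socket, and the job was handed in at about 18 s. The hand-in gives no verdict, so success isn't confirmed beyond my own checks.

**What I did**
- **Cover:** I pushed the bar most of the way. I finished by pushing the near panel's upper face, because the hand could not be tilted to push low. It stopped at 14 N with no further travel.
- **Ball out of the rest:** I gripped its black grip, drew it out 22 mm along its axis and levered it upright against the rim of the rest's bore.
- **Into the socket:** I lowered it until it bore on the socket at 18 N, eased the load, let go and withdrew.

**Last checks**
- **Seating:** The white ball's centre triangulated to (0.551, -0.138, 0.1146) m; fully home predicts about (0.552, -0.138, 0.114). That puts the tilt at about 0.02 rad. The three camera views each missed the common point by about 1.2 mm.
- **Cover:** It looks upright in all three views, but I did not measure its angle.
- **Bystanders:** The red tin is where it was in the last pictures. The stepper was in place in the wrist picture just after the ball was lifted out of the rest; I did not check it again at the end.

No check failed.

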